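# Seat the long lens barrel in the V-block

### The arm

A 6-joint arm with a two-finger parallel gripper is mounted at the origin on the work surface. World frame = base frame: x ahead of the robot, y to its left, z up, the work surface at z = 0. Lengths are in m, angles in rad, forces in N, time in s.
With the tool pointing down it reaches from about 0.4 to 0.825 m from the base axis. Payload 7 kg.
Tool frame: the origin (TCP) lies on the front face of the gripper's body, between the roots of the fingers; the fingertips stand 66 mm ahead of it and the grasp point (between the pads) lies 47 mm ahead of it; z points along the fingers, y is the line along which they close (so a half turn about z gives the same grasp; the last joint's range is limited). The gripper opens to 88 mm and grips with 3 to 60 N. Pads are 19 mm wide; open, the fingers measure 130 mm over their backs; the gripper's body (78 mm by 193 mm) begins 47 mm behind the grasp point.
Start: joints at [-0.882, 0.359, 0.012, 0, -1.224, -0.288], TCP at [0.263, -0.621, 0.292] pointing down, gripper open.
Joint ranges: [-3.07, 3.07], [-1.43, 2.12], [-1.02, 1.25], [-3.03, 1.67], [-3.05, -0], [-3.03, 3.03]. Speed limits (rad/s): [2.39, 2.39, 3.01, 3.14, 3.14, 3.14].

### API

Orientations are given as [roll, pitch, yaw] about the fixed x, y, z axes, in that order (R = Rz(yaw) Ry(pitch) Rx(roll)).
In Python, from station import arm gives the robot as it stands. The module is installed in compiled form; this text tells all that it offers.
- The arm moves only by the tool move_arm, never from a script. Its argument "increments" is a list of rows, each an object of numbers: "jaw": the gripper command: -1 is shut, 1 is fully open, values between are in proportion; "dx", "dy", "dz": the shift along the tool's x, y, z in m; "twist": the turn about the tool's z in rad. A call has 1 to 12 rows; each row shifts and turns the commanded pose from where the row before left it, along the tool's axes as they then stand; what a row does not reach is not made up. A row lasts 1/12 s, in which the tool goes at most 41.7 mm and 7.16 degrees, less where a joint would pass 70% of its speed; a pose out of reach is approached as far as the arm can. A call is refused whole if a number of a shift passes 0.0417 or a number of a turn 0.125, either way. A call with a gripper value outside its range is refused whole. The fingers move at their own pace and stop on an object; "force" is the grip in N (left out, the last holds). Time passes only in rows, so rows that do not move let the fingers close. It gives the time, the measured TCP pose, the force, the opening and the grip force at its end, in the units of the state.
- arm.get_state(): the state, without advancing time (a new reading comes with each control period).
- arm.grab_frame(name): name is "side" or "top"; returns the picture (480x640x3 uint8, blue, green, red); there is no depth.
- arm.camera_info(name): a dict with "K" (3x3 intrinsics, pixels), "k1" (the pictures are not rectified: a ray, as slopes to the right and down, at radius r is drawn at 1 + k1 r^2 times it, then the intrinsics apply), "extrinsics" (4x4, takes a point from camera to world coordinates). Camera axes: x right, y down, z forward; pixel columns grow to the right and rows downward; lengths in m; the calibration is good to about 2 mm. A picture is of the moment at which its call begins. camera_info takes no time and is no camera call.
- arm.job_done(): hands the job in; it is judged then, once.
Trained networks look in the newest picture that a camera, given by its name, has taken for a name from the list of things; names that differ only in an ending like _2 or _b are one class to them, and where a whole thing is asked for, a point or a joint stands for the part that bears it (a point fixed in the world has none). Each returns a list of dicts, best first, with "score" (0 to 1); they miss things now and then, are a little off and sometimes report something else, mostly with a low value. They report only what shows in the picture. A call takes as long as a camera call. They do not tell look-alikes from the thing itself.
- arm.find_in(camera, name): "position" ([x, y, z] in m, in world coordinates, good to about 4 mm: the middle of the surface that is visible of it).
- arm.silhouettes(camera, name): "pixels" (480x640 bool, what is visible of it).
- arm.pinpoint(camera, name): "position" ([x, y, z] in m, in world coordinates, good to about 4 mm: a listed point, or the origin of a listed thing).
The state is a dict: "t": time; "q": joint angles; "qd": joint speeds; "joint_efforts": joint torques, N m; "eef_pos": TCP position; "ee_rot": TCP orientation; "force": force on the tool from outside, world axes, zero at the start; "moment": the same for the moment, N m; "width": finger opening in m; "gripper_force": force on a finger pad.
Only numpy, scipy, OpenCV 4.12 (cv2) and the standard library are available. Lean on these libraries where they do the work, as an engineer would, in place of code of your own. Each camera call takes 0.05 s, during which the arm holds its last target. There are 200 camera calls.

### The job

Take the long plain lens barrel, the one without a flange, from the storage rack and gently lay it lengthwise in the steel V-block, a finger's width or more short of the back stop. Then slide it along the V until its end face is fully home against the back stop, lying on both flanks, and let go of it. Leave the other two barrels where they are in the rack.

Things in the scene. Friction and masses are not known exactly. Their poses are not given: they have to be found in the camera images.
- lens_long: Plain black cylinder, diameter 52, length 90 mm, 0.16 to 0.29 kg, glass in both ends; either end may face the stop. Sliding it in the V takes 2 to 8 N. Lies level on one of three saddles, axis 55 mm above the table. Origin: middle of its axis; x along it. The saddle holds its middle 36 mm from below; from 15 mm below the axis up, both sides are free. Neighbours parallel, axes 110 mm apart.
- vblock: Fixed steel V-block on a dark plate 180 x 80 x 10 mm. Origin: underside centre of the plate, on the table; x along the V to the back stop, z up. V, 90 degrees, open on top: x -75 to +70 mm, flank tops 40 mm high, 21.5 mm either side. A seated barrel's axis is at y 0, 55 mm high. Stop: upright plate 54 mm wide, 72 mm high, face at x +70 mm: barrel home with its middle at x +25 mm. Other end open.
- lens_short: Bystander in the rack: black barrel of the same 52 mm diameter but only 50 mm long. Origin in the middle of its axis, x along it.
- lens_flanged: Bystander in the rack: black barrel, 52 mm in diameter and 90 mm long, with a wider flange (72 mm in diameter, 10 mm thick) round its +x end. Origin in the middle of its axis, x along it.
Things that resemble listed ones, but are neither listed nor needed, are in the scene too. Leave any green or turquoise look-alike of the lens_long alone.

How it is judged:
On the way:
1. the long barrel lies in the V, short of the back stop by at least 5 mm (y of lens_long in the frame of vblock between -0.004 and 0.004 m and z of lens_long in the frame of vblock between 0.05 and 0.06 m and angle between the x axis of lens_long and the x axis of vblock, either way round below 0.17 rad and x of lens_long in the frame of vblock between -0.075 and 0.02 m and linear speed of lens_long below 0.1 m/s), for 0.2 s.
At the end, for the whole second after the job is handed in: The long plain barrel lies at rest in the V-block on both flanks (axis within 4 mm sideways and 5 mm in height of its seat, within about 10 degrees of the V), its end within 4 mm of the back stop; the other two barrels are within 30 mm of where they were (y of lens_long in the frame of vblock between -0.004 and 0.004 m and z of lens_long in the frame of vblock between 0.05 and 0.06 m and angle between the x axis of lens_long and the x axis of vblock, either way round below 0.17 rad and x of lens_long in the frame of vblock between 0.021 and 0.028 m and linear speed of lens_long below 0.02 m/s and distance of each of lens_short, lens_flanged from where it was at the start of the episode below 0.03 m); the robot touches nothing.
It fails at once if another barrel is displaced by more than 40 mm (distance of any of lens_short, lens_flanged from where it was at the start of the episode above 0.04 m).
It fails at once if the barrel is dropped or rammed into the V-block (over 100 N) (contact force between lens_long and vblock above 100 N).
It also fails if it takes over 48 s, if anything falls off the work surface, if the arm or the gripper's body presses on something with over 40 N, if the wrist force passes 120 N, or if a joint passes its speed limit or range.

## Working session

There is one attempt and no reset: what is moved stays moved. The work goes in short steps, Python scripts to look and compute and a tool call to move; the robot and the scene stay as the last step left them, time stands still between calls to the robot, and variables do not carry over. Pictures are saved under pics/ and viewed, at most 10 in all, crops included, and the job is handed in when it is done.

Besides the shell and the picture viewer there is one more tool, called after "Request:" in YAML: its name, and indented under it one key for each argument. move_arm: Moves the arm, as the interface text tells. Its arguments: {"type":"object","properties":{"increments":{"type":"array"},"force":{"type":"number"}},"required":["increments"]}

```bash
mkdir -p pics
python3 - <<'E'
from station import arm
import cv2
for c in("top","side"):
    f=arm.grab_frame(c); cv2.imwrite(f"pics/{c}0.png",f)
    i=arm.camera_info(c); print(c,i)
    for n in("lens_long","lens_short","lens_flanged","vblock"):
        print(n,[(r["position"].round(3) if hasattr(r["position"],"round") else r["position"],round(r["score"],2)) for r in arm.pinpoint(c,n)])
s=arm.get_state();print(s["t"],s["eef_pos"],s["ee_rot"],s["width"])
E
```

```text
top {'K': array([[492.03739323,   0.        , 319.57365145],
       [  0.        , 492.03739323, 246.47613699],
       [  0.        ,   0.        ,   1.        ]]), 'k1': -0.04235926281810333, 'extrinsics': array([[-0.02466287, -0.98990202,  0.13959134,  0.38346169],
       [-0.99941998,  0.02769451,  0.01981703, -0.12997579],
       [-0.02348284, -0.13902163, -0.99001088,  0.99273177],
       [ 0.        ,  0.        ,  0.        ,  1.        ]])}
lens_long [([0.3158, -0.36, 0.0275], 0.71), ([0.5732, -0.4813, 0.0296], 0.69), ([0.7358, -0.3043, 0.028], 0.58), ([0.419, -0.2647, 0.026], 0.56), ([0.5826, -0.3109, 0.0549], 0.55)]
lens_short [([0.5805, -0.2078, 0.0534], 0.62)]
lens_flanged [([0.5815, -0.0984, 0.0573], 0.8)]
vblock [([0.5692, 0.1807, -0.0008], 0.94)]
side {'K': array([[617.63634549,   0.        , 317.04495717],
       [  0.        , 617.63634549, 237.19127027],
       [  0.        ,   0.        ,   1.        ]]), 'k1': -0.1795805302666311, 'extrinsics': array([[-0.88160351, -0.30596918,  0.35938573,  0.10760598],
       [-0.47189421,  0.55598719, -0.6842471 ,  0.69258277],
       [ 0.00954467, -0.77282669, -0.63454535,  0.80918742],
       [ 0.        ,  0.        ,  0.        ,  1.        ]])}
lens_long [([0.3144, -0.3596, 0.0264], 0.98), ([0.5723, -0.4828, 0.0272], 0.74), ([0.4171, -0.2726, 0.0274], 0.72), ([0.7289, -0.3021, 0.026], 0.58), ([0.5694, 0.1806, 0.0058], 0.22)]
lens_short [([0.58, -0.2056, 0.06], 0.96)]
lens_flanged [([0.5765, -0.092, 0.0504], 0.7)]
vblock []
0.5 [ 0.26334151 -0.62146738  0.29214477] [ 3.14154595e+00 -5.79632276e-06 -2.74073001e+00] 0.08750843132384634
```

View pics/top0.png

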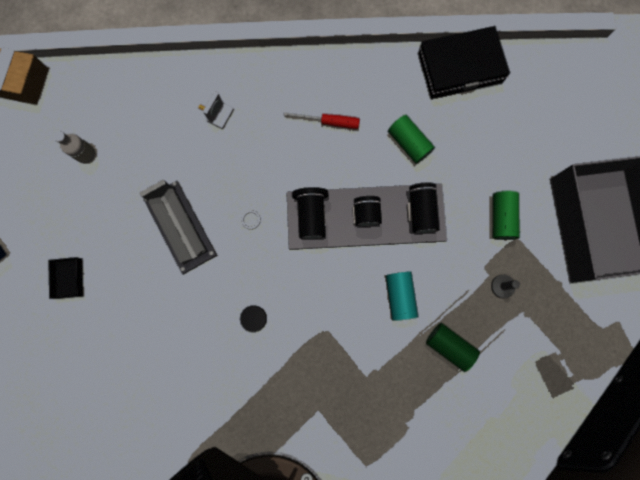

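View pics/side0.png

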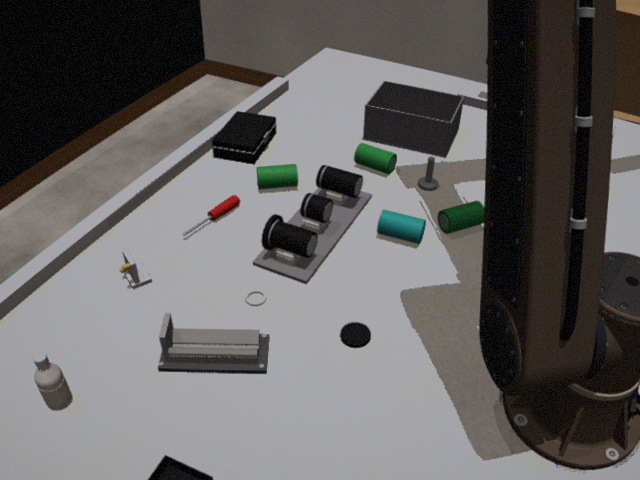

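The top view shows these candidates for the long barrel:
- Green cylinders at (412,139), (506,215) and (453,347), and a teal one at (402,296). These are look-alikes to leave alone.
- Black barrels in the rack: flanged at (312,213), short at (368,211), and long and plain at (424,208).

I choose (424,208). The V-block runs from its stop at about (160,188) to its open end at about (198,265). Next I'll check the choice in a close crop and measure.

```bash
cat > h.py <<'E'
import numpy as np, cv2
from station import arm
def dist(i): return np.array([i["k1"],0,0,0,0.])
def pix2w(c,uv,z):
    i=arm.camera_info(c);E=i["extrinsics"]
    n=cv2.undistortPoints(np.float64(uv).reshape(-1,1,2),i["K"],dist(i)).reshape(-1,2)
    d=np.c_[n,np.ones(len(n))]@E[:3,:3].T
    return E[:3,3]+d*((z-E[2,3])/d[:,2])[:,None]
def w2pix(c,P):
    i=arm.camera_info(c);E=np.linalg.inv(i["extrinsics"])
    return cv2.projectPoints(np.float64(P).reshape(-1,1,3),cv2.Rodrigues(E[:3,:3])[0],E[:3,3],i["K"],dist(i))[0].reshape(-1,2)
E
python3 - <<'E'
from h import *
f=arm.grab_frame("top")
a=cv2.resize(f[160:260,380:460],None,fx=5,fy=5,interpolation=2)
b=cv2.resize(f[170:280,130:225],None,fx=5,fy=5,interpolation=2)
a=cv2.copyMakeBorder(a,0,50,0,0,0)
cv2.imwrite("pics/crop.png",np.clip(np.hstack([a[:550],b[:550]])*1.6,0,255).astype(np.uint8))
def sil(n,uv):
    for r in arm.silhouettes("top",n):
        if r["pixels"][uv[1],uv[0]]: return r["pixels"]
m=sil("lens_long",(424,208))
if m is not None:
    v,u=np.nonzero(m); P=pix2w("top",np.c_[u,v],0.065)[:,:2]; print("long",cv2.minAreaRect(np.float32(P*1000)), cv2.minAreaRect(np.float32(np.c_[u,v])))
m=sil("vblock",(180,225))
if m is not None:
    v,u=np.nonzero(m); r=cv2.minAreaRect(np.float32(np.c_[u,v]));print(r)
    P=pix2w("top",np.c_[u,v],0.010)[:,:2];print("v",cv2.minAreaRect(np.float32(P*1000)))
E
```

```text
long ((586.0940551757812, -315.0570068359375), (100.47859191894531, 53.892967224121094), 0.6692583560943604) ((424.70159912109375, 206.8740997314453), (51.34486389160156, 28.199438095092773), 86.3086166381836)
((178.2753143310547, 224.21751403808594), (92.68586730957031, 40.419708251953125), 62.3869743347168)
v ((578.0239868164062, 179.3922119140625), (196.84857177734375, 82.51979064941406), 27.56781005859375)
```

View pics/crop.png

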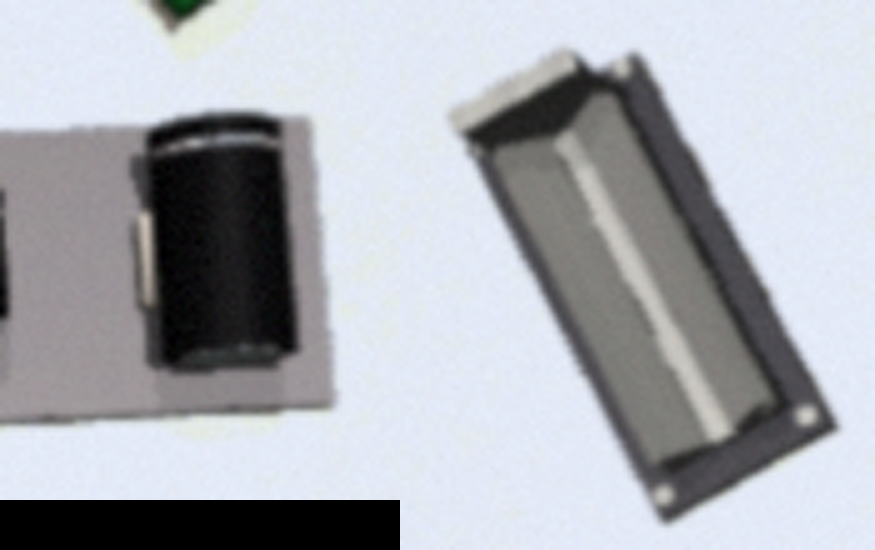

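The crop confirms a plain black barrel with no flange. Next I fit both poses with projected models.

```bash
cat > fit.py <<'E'
from h import *
from scipy.optimize import minimize,least_squares
def hullcyl(c,p,z=.055,R=.026,L=.09):
    x,y,a=p;t=np.linspace(0,2*np.pi,60);d=np.array([np.cos(a),np.sin(a),0]);n=np.array([-d[1],d[0],0])
    P=np.array([np.array([x,y,z])+s*L/2*d+R*(np.cos(q)*n+np.sin(q)*np.array([0,0,1])) for s in(-1,1) for q in t])
    return cv2.convexHull(np.float32(w2pix(c,P)))
def fitcyl(p0,cams=("top","side"),z=.055,L=.09,name="lens_long"):
    M=[]
    for c in cams:
        arm.grab_frame(c); b=w2pix(c,[[p0[0],p0[1],z]])[0].astype(int)
        for r in arm.silhouettes(c,name):
            if r["pixels"][b[1],b[0]]: M.append((c,r["pixels"])); break
    print("masks",[(c,int(m.sum())) for c,m in M])
    def cost(p):
        e=0
        for c,m in M:
            im=np.zeros(m.shape,np.uint8)
            cv2.fillConvexPoly(im,np.int32(np.round(hullcyl(c,p,z,L=L)*16)),1,shift=4)
            e+=(im.astype(bool)^m).sum()/m.sum()
        return e
    s=np.array([[0,0,0],[.006,0,0],[0,.006,0],[0,0,.1]])
    r=minimize(cost,p0,method="Nelder-Mead",options=dict(initial_simplex=np.array(p0)+s,xatol=1e-4,fatol=1e-4))
    return r.x,r.fun
E
python3 - <<'E'
from fit import *
for cams in (("top",),("side",),("top","side")):
    print(fitcyl([.583,-.311,0.0],cams))
uv=np.array([[838,430],[668,522],[640,55],[462,137],[582,66]],float);uv=np.c_[130+(uv[:,0]-400)/5-.4,170+uv[:,1]/5-.4]
B=np.array([[-90,-40,10],[-90,40,10],[90,-40,10],[70,27,72],[70,-27,72]])/1e3
def f(p):
    c,s=np.cos(p[2]),np.sin(p[2]);R=np.array([[c,-s,0],[s,c,0],[0,0,1]])
    return (w2pix("top",B@R.T+[p[0],p[1],0])-uv).ravel()
r=least_squares(f,[.57,.18,.48]);print(r.x,r.fun.round(1))
for c in("top","side"):
    arm.grab_frame(c)
    for n in("lens_long","vblock","lens_flanged","lens_short"): print(c,n,[(np.round(k["position"],4),round(k["score"],2)) for k in arm.pinpoint(c,n)])
E
```

```text
masks [('top', 1269)]
(array([ 0.58385773, -0.3155623 ,  0.08010714]), np.float64(0.12056737588652482))
masks [('side', 1026)]
(array([ 0.58350125, -0.31454104,  0.05736856]), np.float64(0.11403508771929824))
masks [('side', 1060)]
(array([ 0.58261607, -0.31255482,  0.07346745]), np.float64(0.07924528301886792))
[0.57112596 0.17478754 0.48988318] [ 0.2 -0.7 -0.5  0.3 -0.1 -0.4  0.  -0.   0.4  0.7]
top lens_long [(array([ 0.7342, -0.3037,  0.0264]), 0.97), (array([ 0.4166, -0.264 ,  0.026 ]), 0.96), (array([ 0.5846, -0.3118,  0.0537]), 0.77), (array([ 0.3133, -0.3599,  0.0262]), 0.77), (array([ 0.571 , -0.4848,  0.0288]), 0.56), (array([ 0.5832, -0.2071,  0.0504]), 0.17)]
top vblock [(array([0.5674, 0.1799, 0.0022]), 0.59)]
top lens_flanged [(array([ 0.5786, -0.0951,  0.0553]), 0.57)]
top lens_short [(array([ 0.583 , -0.2109,  0.0517]), 0.96)]
side lens_long [(array([ 0.5866, -0.3142,  0.0564]), 0.93), (array([ 0.5713, -0.4823,  0.0311]), 0.66), (array([ 0.4196, -0.2717,  0.0257]), 0.65), (array([ 0.7347, -0.3026,  0.0276]), 0.63), (array([ 0.3168, -0.364 ,  0.0291]), 0.61)]
side vblock [(array([0.5713, 0.1781, 0.0042]), 0.65)]
side lens_flanged [(array([ 0.5769, -0.0934,  0.0524]), 0.66)]
side lens_short [(array([ 0.5803, -0.2024,  0.0598]), 0.79)]
```

Request:
move_arm:
  increments:
    - {"jaw": 1, "twist": 0.119}
    - {"jaw": 1, "twist": 0.119}
    - {"jaw": 1, "twist": 0.119}
    - {"jaw": 1}

```text
$.increments[0]: bad value
```

Request:
move_arm:
  increments:
    - {"dx": -0.0278, "dy": 0.0245, "jaw": 1}
    - {"dx": -0.0278, "dy": 0.0245, "jaw": 1}
    - {"dx": -0.0278, "dy": 0.0245, "jaw": 1}
    - {"dx": -0.0278, "dy": 0.0245, "jaw": 1}
    - {"dx": -0.0278, "dy": 0.0245, "jaw": 1}
    - {"dx": -0.0278, "dy": 0.0245, "jaw": 1}
    - {"dx": -0.0278, "dy": 0.0245, "jaw": 1}
    - {"dx": -0.0278, "dy": 0.0245, "jaw": 1}
    - {"dx": -0.0278, "dy": 0.0245, "jaw": 1}
    - {"dx": -0.0278, "dy": 0.0245, "jaw": 1}
    - {"dx": -0.0278, "dy": 0.0245, "jaw": 1}
    - {"dx": -0.0278, "dy": 0.0245, "jaw": 1}

```text
$.increments[0]: bad value
```

Request:
move_arm:
  increments:
    - {"dx": 0, "dy": 0, "dz": 0, "twist": 0.119, "jaw": 1}
    - {"dx": 0, "dy": 0, "dz": 0, "twist": 0.119, "jaw": 1}
    - {"dx": 0, "dy": 0, "dz": 0, "twist": 0.119, "jaw": 1}
    - {"dx": 0, "dy": 0, "dz": 0, "twist": 0, "jaw": 1}

```text
t: 1.88
eef_pos: [0.2633, -0.6215, 0.2921]
ee_rot: [3.141, -0.0, -3.103]
force: [0.2, 0.8, -0.3]
width: 0.0874
gripper_force: 0.0
```

Request:
move_arm:
  increments:
    - {"dx": -0.0278, "dy": 0.0245, "dz": 0, "twist": 0, "jaw": 1}
    - {"dx": -0.0278, "dy": 0.0245, "dz": 0, "twist": 0, "jaw": 1}
    - {"dx": -0.0278, "dy": 0.0245, "dz": 0, "twist": 0, "jaw": 1}
    - {"dx": -0.0278, "dy": 0.0245, "dz": 0, "twist": 0, "jaw": 1}
    - {"dx": -0.0278, "dy": 0.0245, "dz": 0, "twist": 0, "jaw": 1}
    - {"dx": -0.0278, "dy": 0.0245, "dz": 0, "twist": 0, "jaw": 1}
    - {"dx": -0.0278, "dy": 0.0245, "dz": 0, "twist": 0, "jaw": 1}
    - {"dx": -0.0278, "dy": 0.0245, "dz": 0, "twist": 0, "jaw": 1}
    - {"dx": -0.0278, "dy": 0.0245, "dz": 0, "twist": 0, "jaw": 1}
    - {"dx": -0.0278, "dy": 0.0245, "dz": 0, "twist": 0, "jaw": 1}
    - {"dx": -0.0278, "dy": 0.0245, "dz": 0, "twist": 0, "jaw": 1}
    - {"dx": -0.0278, "dy": 0.0245, "dz": 0, "twist": 0, "jaw": 1}

```text
t: 2.88
eef_pos: [0.5849, -0.3117, 0.2924]
ee_rot: [-3.141, 0.0, -3.093]
force: [2.0, -1.6, -0.8]
width: 0.0876
gripper_force: 0.0
```

Request:
move_arm:
  increments:
    - {"dx": 0, "dy": 0, "dz": 0.035, "twist": 0, "jaw": 1}
    - {"dx": 0, "dy": 0, "dz": 0.035, "twist": 0, "jaw": 1}
    - {"dx": 0, "dy": 0, "dz": 0.035, "twist": 0, "jaw": 1}
    - {"dx": 0, "dy": 0, "dz": 0.025, "twist": 0, "jaw": 1}
    - {"dx": 0, "dy": 0, "dz": 0, "twist": 0, "jaw": 1}

```text
t: 3.3
eef_pos: [0.5809, -0.3119, 0.156]
ee_rot: [3.138, -0.009, -3.095]
force: [-1.2, 0.3, -1.1]
width: 0.0877
gripper_force: 0.0
```

Run:
```python
from h import *
s=arm.get_state();print(s["eef_pos"],s["ee_rot"])
f=arm.grab_frame("side");cv2.imwrite("pics/s1.png",np.clip(cv2.resize(f[60:260,240:480],None,fx=3,fy=3,interpolation=2)*1.6,0,255).astype(np.uint8))
```

```text
[ 0.58085725 -0.31191634  0.15602986] [ 3.13789506 -0.00877834 -3.09453183]
```

View pics/s1.png

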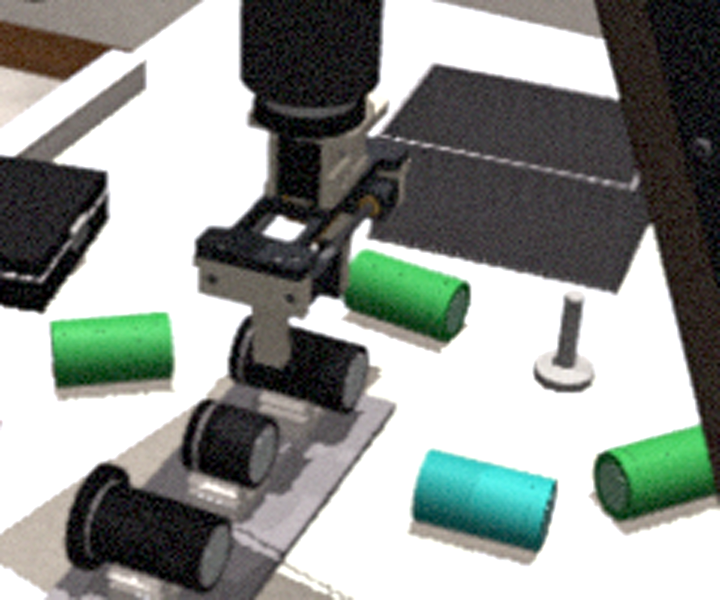

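The side crop shows the open gripper straddling the long barrel, with the near finger at crop pixel (270,345) on its +y side, aligned with it. I'll go down and close.

Request:
move_arm:
  increments:
    - {"dx": 0, "dy": 0, "dz": 0.012, "twist": 0, "jaw": 1}
    - {"dx": 0, "dy": 0, "dz": 0.012, "twist": 0, "jaw": 1}
    - {"dx": 0, "dy": 0, "dz": 0.012, "twist": 0, "jaw": 1}
    - {"dx": 0, "dy": 0, "dz": 0.006, "twist": 0, "jaw": 1}
    - {"dx": 0, "dy": 0, "dz": 0, "twist": 0, "jaw": 1}
    - {"dx": 0, "dy": 0, "dz": 0, "twist": 0, "jaw": 1}

```text
t: 3.85
eef_pos: [0.5837, -0.3132, 0.1201]
ee_rot: [-3.142, -0.001, -3.098]
force: [-0.5, 0.4, -0.2]
width: 0.0876
gripper_force: 0.0
```

Request:
move_arm:
  increments:
    - {"dx": 0, "dy": 0, "dz": 0.005, "twist": 0, "jaw": 1}
    - {"dx": 0, "dy": 0, "dz": 0.004, "twist": 0, "jaw": 1}
    - {"dx": 0, "dy": 0, "dz": 0, "twist": 0, "jaw": 0.6}
    - {"dx": 0, "dy": 0, "dz": 0, "twist": 0, "jaw": 0.4}
    - {"dx": 0, "dy": 0, "dz": 0, "twist": 0, "jaw": 0.3}
    - {"dx": 0, "dy": 0, "dz": 0, "twist": 0, "jaw": 0.2}
    - {"dx": 0, "dy": 0, "dz": 0, "twist": 0, "jaw": 0}
    - {"dx": 0, "dy": 0, "dz": 0, "twist": 0, "jaw": -0.2}
    - {"dx": 0, "dy": 0, "dz": 0, "twist": 0, "jaw": -1}
    - {"dx": 0, "dy": 0, "dz": 0, "twist": 0, "jaw": -1}
    - {"dx": 0, "dy": 0, "dz": 0, "twist": 0, "jaw": -1}
  force: 30

```text
t: 4.77
eef_pos: [0.5843, -0.3147, 0.1123]
ee_rot: [-3.139, 0.002, -3.098]
force: [-1.0, -6.3, 2.1]
width: 0.0514
gripper_force: 30.0
```

Request:
move_arm:
  increments:
    - {"dx": 0, "dy": 0, "dz": -0.01, "twist": 0, "jaw": -1}
    - {"dx": 0, "dy": 0, "dz": -0.015, "twist": 0, "jaw": -1}
    - {"dx": 0, "dy": 0, "dz": -0.025, "twist": 0, "jaw": -1}
    - {"dx": 0, "dy": 0, "dz": -0.03, "twist": 0, "jaw": -1}
    - {"dx": 0, "dy": 0, "dz": -0.03, "twist": 0, "jaw": -1}
    - {"dx": 0, "dy": 0, "dz": 0, "twist": 0, "jaw": -1}
    - {"dx": 0, "dy": 0, "dz": 0, "twist": 0, "jaw": -1}

```text
t: 5.35
eef_pos: [0.5845, -0.3131, 0.2236]
ee_rot: [-3.141, 0.004, -3.098]
force: [-0.1, 1.0, -3.8]
width: 0.0514
gripper_force: 30.0
```

Run:
```python
from fit import *
s=arm.get_state();print(s["t"],s["eef_pos"],s["ee_rot"],s["width"],s["force"])
z=s["eef_pos"][2]-.1123+.055
print(fitcyl([.584,-.3147,0.04],("side",),z=z))
f=arm.grab_frame("side");cv2.imwrite("pics/s2.png",np.clip(cv2.resize(f[60:260,240:480],None,fx=3,fy=3,interpolation=2)*1.6,0,255).astype(np.uint8))
```

```text
5.35 [ 0.58445808 -0.31310957  0.2236075 ] [-3.140831    0.00401328 -3.09766891] 0.05138371210280561 [-0.11612221  1.0303357  -3.75802177]
masks []
(array([ 0.584 , -0.3147,  0.04  ]), np.float64(0.0))
```

View pics/s2.png

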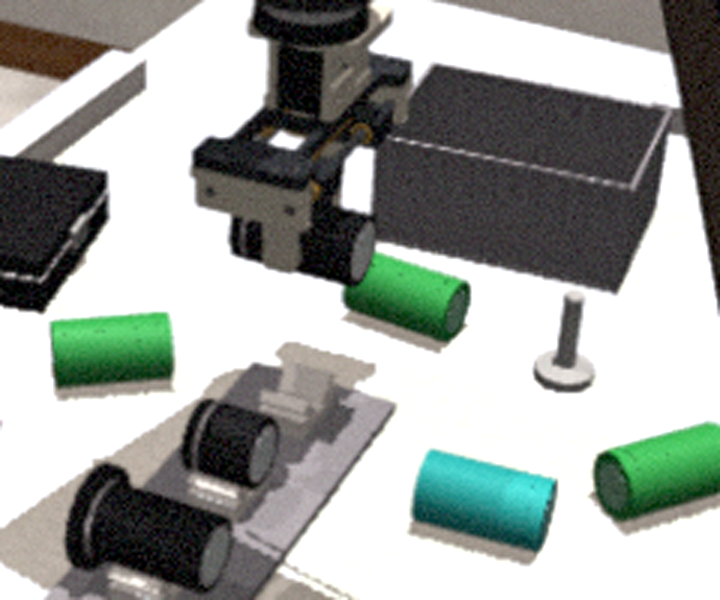

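The barrel is held level in the air, its near end face at crop pixel (358,248), and the neighbours haven't moved. Next I'll check its offset in the gripper.

Run:
```python
from h import *
print(pix2w("side",[[240+358/3,60+248/3]],.1663))
d=np.array([np.cos(.044),np.sin(.044),0]);c=np.array([.5845,-.3131,.1663])
for o in(-.01,0,.01): print(o,(w2pix("side",[c+(o-.045)*d,c+(o+.045)*d])-[240,60])*3)
```

```text
[[ 0.53924721 -0.30887045  0.1663    ]]
-0.01 [[375.09215278 247.24115558]
 [254.8495315  217.31457668]]
0 [[361.4633524  243.82287361]
 [241.82918321 214.10535321]]
0.01 [[347.90091545 240.42791937]
 [228.87770118 210.91918523]]
```

Run:
```python
from h import *
f=arm.grab_frame("side");cv2.imwrite("pics/s3.png",np.clip(cv2.resize(f[300:390,140:290],None,fx=5,fy=5,interpolation=2)*1.5,0,255).astype(np.uint8))
```

```text
(no output)
```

View pics/s3.png

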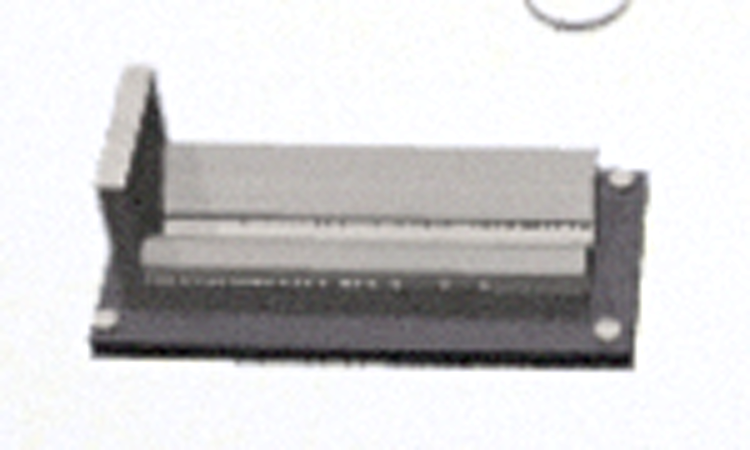

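The side crop shows the V-block: stop face top at (128,187) to (154,68), plate corners at (91,342), (636,352) and (648,172), and far flank top corner at (598,152). I'll fit both views together.

Run:
```python
from h import *
from scipy.optimize import least_squares
T=np.array([[838,430],[668,522],[640,55],[462,137],[582,66]],float);T=np.c_[130+(T[:,0]-400)/5-.4,170+T[:,1]/5-.4]
S=np.array([[91,342],[636,352],[648,172],[128,187],[154,68],[598,152]],float)/5+[140,300]-.4
BT=np.array([[-90,-40,10],[-90,40,10],[90,-40,10],[70,27,72],[70,-27,72]])/1e3
BS=np.array([[90,40,10],[-90,40,10],[-90,-40,10],[70,27,72],[70,-27,72],[-75,-21.5,40]])/1e3
def g(c,B,uv,p):
    k,s=np.cos(p[2]),np.sin(p[2]);R=np.array([[k,-s,0],[s,k,0],[0,0,1]])
    return (w2pix(c,B@R.T+[p[0],p[1],0])-uv).ravel()
ft=lambda p:g("top",BT,T,p); fs=lambda p:g("side",BS,S,p); fb=lambda p:np.r_[ft(p),fs(p)]
for f in(ft,fs,fb):
    r=least_squares(f,[.57,.18,.48]);print(r.x.round(4),r.fun.round(1))
p=r.x
for X in(-.005,.025): print("target TCP",X,p[0]+X*np.cos(p[2]),p[1]+X*np.sin(p[2]))
```

```text
[0.5711 0.1748 0.4899] [ 0.2 -0.7 -0.5  0.3 -0.1 -0.4  0.  -0.   0.4  0.7]
[0.5692 0.1783 0.4911] [-0.2  0.1 -0.1  0.3  0.2 -0.4 -0.2  0.5  0.5 -0.4 -0.2 -0.2]
[0.5703 0.1766 0.4888] [-0.7 -0.2 -1.4  0.8 -1.   0.1 -0.9  0.4 -0.5  1.1 -0.1 -0.9 -0.2 -0.5
  0.2 -1.2 -0.1 -0.5  0.6 -1.3 -0.1 -1. ]
target TCP -0.005 0.5658860929187803 0.174276212214686
target TCP 0.025 0.5923731488883354 0.18836293880625637
```

Request:
move_arm:
  increments:
    - {"dx": 0, "dy": 0, "dz": 0, "twist": -0.11, "jaw": -1}
    - {"dx": 0, "dy": 0, "dz": 0, "twist": -0.112, "jaw": -1}
    - {"dx": 0, "dy": 0, "dz": 0, "twist": -0.112, "jaw": -1}
    - {"dx": 0, "dy": 0, "dz": 0, "twist": -0.112, "jaw": -1}
    - {"dx": -0.008, "dy": 0.016, "dz": 0, "twist": 0, "jaw": -1}
    - {"dx": -0.0145, "dy": 0.03, "dz": 0, "twist": 0, "jaw": -1}
    - {"dx": -0.0145, "dy": 0.03, "dz": 0, "twist": 0, "jaw": -1}
    - {"dx": -0.0145, "dy": 0.03, "dz": 0, "twist": 0, "jaw": -1}
    - {"dx": -0.0145, "dy": 0.03, "dz": 0, "twist": 0, "jaw": -1}
    - {"dx": -0.0145, "dy": 0.03, "dz": 0, "twist": 0, "jaw": -1}
    - {"dx": -0.0145, "dy": 0.03, "dz": 0, "twist": 0, "jaw": -1}
    - {"dx": -0.0145, "dy": 0.03, "dz": 0, "twist": 0, "jaw": -1}

```text
t: 6.55
eef_pos: [0.5732, -0.0607, 0.22]
ee_rot: [3.141, -0.002, -2.652]
force: [1.0, -0.1, -2.9]
width: 0.051
gripper_force: 30.0
```

Request:
move_arm:
  increments:
    - {"dx": -0.0145, "dy": 0.03, "dz": 0, "twist": 0, "jaw": -1}
    - {"dx": -0.0145, "dy": 0.03, "dz": 0, "twist": 0, "jaw": -1}
    - {"dx": -0.0145, "dy": 0.03, "dz": 0, "twist": 0, "jaw": -1}
    - {"dx": -0.0145, "dy": 0.03, "dz": 0, "twist": 0, "jaw": -1}
    - {"dx": -0.0145, "dy": 0.03, "dz": 0, "twist": 0, "jaw": -1}
    - {"dx": -0.0145, "dy": 0.03, "dz": 0, "twist": 0, "jaw": -1}
    - {"dx": -0.01, "dy": 0.02, "dz": 0, "twist": 0, "jaw": -1}
    - {"dx": -0.005, "dy": 0.01, "dz": 0, "twist": 0, "jaw": -1}
    - {"dx": 0, "dy": 0, "dz": 0, "twist": 0, "jaw": -1}
    - {"dx": 0, "dy": 0, "dz": 0, "twist": 0, "jaw": -1}

```text
t: 7.38
eef_pos: [0.5648, 0.1711, 0.2201]
ee_rot: [-3.141, -0.002, -2.651]
force: [-0.2, -0.2, -2.0]
width: 0.0514
gripper_force: 30.0
```

```bash
cat > go.py <<'E'
from h import *
import sys
from scipy.spatial.transform import Rotation as Ro
s=arm.get_state();R=Ro.from_euler("xyz",s["ee_rot"]).as_matrix()
print("t",round(s["t"],2),s["eef_pos"].round(4),s["ee_rot"].round(4),"F",np.round(s["force"],1),"w",s["width"])
print("toolmove",(R.T@(np.array(eval(sys.argv[1]))-s["eef_pos"])).round(4),"yawerr",(s["ee_rot"][2]+2.652).round(4))
k,q=np.cos(.4895),np.sin(.4895);d=s["eef_pos"][:2]-[.5703,.1766];print("in V",round(k*d[0]+q*d[1],4),round(-q*d[0]+k*d[1],4))
E
python3 go.py "[.5659,.1743,.2236]"
```

```text
t 7.38 [0.5648 0.1711 0.2201] [-3.1414e+00 -2.2000e-03 -2.6507e+00] F [-0.2 -0.2 -2. ] w 0.05135472940674768
toolmove [-0.0025  0.0023 -0.0035] yawerr 0.0013
in V -0.0075 -0.0022
```

Request:
move_arm:
  increments:
    - {"dx": -0.002, "dy": 0.0023, "dz": 0.015, "twist": 0, "jaw": -1}
    - {"dx": 0, "dy": 0, "dz": 0.02, "twist": 0, "jaw": -1}
    - {"dx": 0, "dy": 0, "dz": 0.02, "twist": 0, "jaw": -1}
    - {"dx": 0, "dy": 0, "dz": 0.02, "twist": 0, "jaw": -1}
    - {"dx": 0, "dy": 0, "dz": 0.008, "twist": 0, "jaw": -1}
    - {"dx": 0, "dy": 0, "dz": 0, "twist": 0, "jaw": -1}
    - {"dx": 0, "dy": 0, "dz": 0, "twist": 0, "jaw": -1}

```text
t: 7.97
eef_pos: [0.5662, 0.1732, 0.1383]
ee_rot: [-3.141, -0.001, -2.653]
force: [1.0, -0.6, -1.9]
width: 0.0514
gripper_force: 30.0
```

```bash
python3 go.py "[.5659,.1743,.1123]"
python3 - <<'E'
from h import *
f=arm.grab_frame("side");cv2.imwrite("pics/s4.png",np.clip(cv2.resize(f[240:390,120:300],None,fx=4,fy=4,interpolation=2)*1.5,0,255).astype(np.uint8))
E
```

```text
t 7.97 [0.5662 0.1732 0.1383] [-3.1411e+00 -8.0000e-04 -2.6525e+00] F [ 1.  -0.6 -1.9] w 0.051363235166597514
toolmove [-0.0003  0.0011  0.026 ] yawerr -0.0005
in V -0.0053 -0.0011
```

View pics/s4.png

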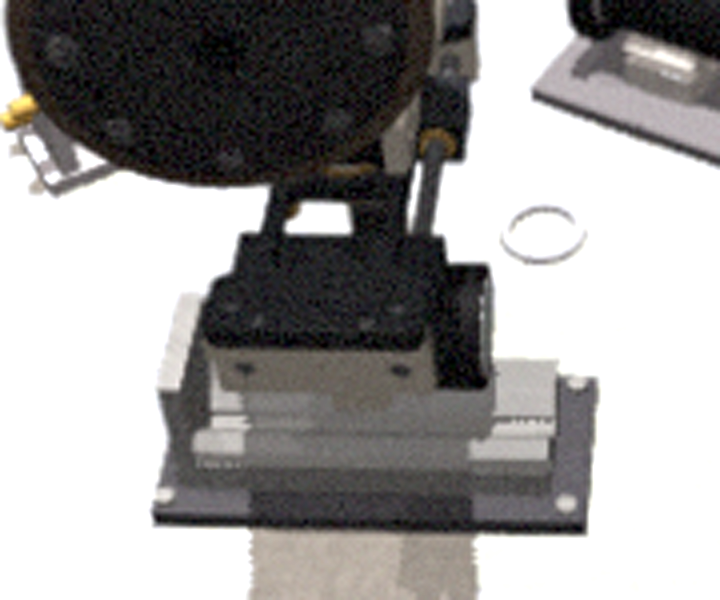

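The side crop shows the barrel above and parallel to the V, with its open-side end at (485,330) and the stop at (180,360). I'll lower it gently.

Request:
move_arm:
  increments:
    - {"dx": 0, "dy": 0.001, "dz": 0.007, "twist": 0, "jaw": -1}
    - {"dx": 0, "dy": 0, "dz": 0.006, "twist": 0, "jaw": -1}
    - {"dx": 0, "dy": 0, "dz": 0.005, "twist": 0, "jaw": -1}
    - {"dx": 0, "dy": 0, "dz": 0.003, "twist": 0, "jaw": -1}
    - {"dx": 0, "dy": 0, "dz": 0, "twist": 0, "jaw": -1}
    - {"dx": 0, "dy": 0, "dz": 0, "twist": 0, "jaw": -1}
    - {"dx": 0, "dy": 0, "dz": 0, "twist": 0, "jaw": -1}

```text
t: 8.6
eef_pos: [0.5656, 0.175, 0.1173]
ee_rot: [-3.141, 0.0, -2.652]
force: [-0.1, -0.2, -1.9]
width: 0.0516
gripper_force: 30.0
```

Request:
move_arm:
  increments:
    - {"dx": 0, "dy": 0, "dz": 0.001, "twist": 0, "jaw": -1}
    - {"dx": 0, "dy": 0, "dz": 0.001, "twist": 0, "jaw": -1}
    - {"dx": 0, "dy": 0, "dz": 0.001, "twist": 0, "jaw": -1}
    - {"dx": 0, "dy": 0, "dz": 0, "twist": 0, "jaw": -1}
    - {"dx": 0, "dy": 0, "dz": 0, "twist": 0, "jaw": -1}

```text
t: 9.02
eef_pos: [0.5654, 0.1749, 0.1141]
ee_rot: [-3.142, -0.0, -2.652]
force: [0.3, -0.1, -1.7]
width: 0.0515
gripper_force: 30.0
```

Request:
move_arm:
  increments:
    - {"dx": 0, "dy": 0, "dz": 0.001, "twist": 0, "jaw": -1}
    - {"dx": 0, "dy": 0, "dz": 0.001, "twist": 0, "jaw": -1}
    - {"dx": 0, "dy": 0, "dz": 0, "twist": 0, "jaw": -1}
    - {"dx": 0, "dy": 0, "dz": 0, "twist": 0, "jaw": -1}

```text
t: 9.35
eef_pos: [0.5655, 0.175, 0.1122]
ee_rot: [-3.142, 0.0, -2.652]
force: [-0.2, -0.8, -2.6]
width: 0.0511
gripper_force: 30.0
```

Request:
move_arm:
  increments:
    - {"dx": 0, "dy": 0, "dz": 0.001, "twist": 0, "jaw": -1}
    - {"dx": 0, "dy": 0, "dz": 0.001, "twist": 0, "jaw": -1}
    - {"dx": 0, "dy": 0, "dz": 0, "twist": 0, "jaw": -1}
    - {"dx": 0, "dy": 0, "dz": 0, "twist": 0, "jaw": -1}

```text
t: 9.68
eef_pos: [0.5656, 0.175, 0.1118]
ee_rot: [-3.141, 0.001, -2.651]
force: [-5.6, -0.4, 12.6]
width: 0.0514
gripper_force: 30.0
```

Request:
move_arm:
  increments:
    - {"dx": 0, "dy": 0, "dz": -0.001, "twist": 0, "jaw": -1}
    - {"dx": 0, "dy": 0, "dz": 0, "twist": 0, "jaw": 0.4}
    - {"dx": 0, "dy": 0, "dz": 0, "twist": 0, "jaw": 0.4}
    - {"dx": 0, "dy": 0, "dz": 0, "twist": 0, "jaw": 0.4}
    - {"dx": 0, "dy": 0, "dz": 0, "twist": 0, "jaw": 0.4}
    - {"dx": 0, "dy": 0, "dz": 0, "twist": 0, "jaw": 0.4}
    - {"dx": 0, "dy": 0, "dz": 0, "twist": 0, "jaw": 0.4}

```text
t: 10.27
eef_pos: [0.5655, 0.1749, 0.111]
ee_rot: [-3.142, -0.0, -2.652]
force: [0.3, 0.7, -0.2]
width: 0.0617
gripper_force: 0.0
```

Request:
move_arm:
  increments:
    - {"dx": 0, "dy": 0, "dz": 0, "twist": 0, "jaw": 0.2}
    - {"dx": 0, "dy": 0, "dz": 0, "twist": 0, "jaw": 0}
    - {"dx": 0, "dy": 0, "dz": 0, "twist": 0, "jaw": -0.3}
    - {"dx": 0, "dy": 0, "dz": 0, "twist": 0, "jaw": -1}
    - {"dx": 0, "dy": 0, "dz": 0, "twist": 0, "jaw": -1}
    - {"dx": 0, "dy": 0, "dz": 0, "twist": 0, "jaw": -1}
  force: 25

```text
t: 10.77
eef_pos: [0.5654, 0.1749, 0.1111]
ee_rot: [-3.142, -0.0, -2.652]
force: [0.1, 0.7, -1.1]
width: 0.0515
gripper_force: 25.0
```

The barrel is seated and centred, with almost no regrip force. Now I'll slide it towards the stop, which is tool -x.

Request:
move_arm:
  increments:
    - {"dx": -0.002, "dy": 0, "dz": 0, "twist": 0, "jaw": -1}
    - {"dx": -0.003, "dy": 0, "dz": 0, "twist": 0, "jaw": -1}
    - {"dx": -0.003, "dy": 0, "dz": 0, "twist": 0, "jaw": -1}
    - {"dx": -0.003, "dy": 0, "dz": 0, "twist": 0, "jaw": -1}
    - {"dx": -0.003, "dy": 0, "dz": 0, "twist": 0, "jaw": -1}
    - {"dx": -0.003, "dy": 0, "dz": 0, "twist": 0, "jaw": -1}
    - {"dx": -0.003, "dy": 0, "dz": 0, "twist": 0, "jaw": -1}
    - {"dx": -0.002, "dy": 0, "dz": 0, "twist": 0, "jaw": -1}
    - {"dx": -0.001, "dy": 0, "dz": 0, "twist": 0, "jaw": -1}
    - {"dx": 0, "dy": 0, "dz": 0, "twist": 0, "jaw": -1}

```text
t: 11.6
eef_pos: [0.5837, 0.1846, 0.111]
ee_rot: [-3.142, -0.005, -2.652]
force: [-11.6, -2.5, 10.7]
width: 0.0512
gripper_force: 25.0
```

```bash
python3 go.py "[.5924,.1884,.111]"
```

```text
t 11.6 [0.5837 0.1846 0.111 ] [-3.1416 -0.0055 -2.6522] F [-11.6  -2.5  10.7] w 0.05121088167270762
toolmove [-0.0095 -0.0008 -0.    ] yawerr -0.0002
in V 0.0156 0.0008
```

Request:
move_arm:
  increments:
    - {"dx": -0.001, "dy": 0, "dz": -0.0005, "twist": 0, "jaw": -1}
    - {"dx": -0.0015, "dy": 0, "dz": 0, "twist": 0, "jaw": -1}
    - {"dx": -0.0015, "dy": 0, "dz": 0, "twist": 0, "jaw": -1}
    - {"dx": -0.0015, "dy": 0, "dz": 0, "twist": 0, "jaw": -1}
    - {"dx": -0.0015, "dy": 0, "dz": 0, "twist": 0, "jaw": -1}
    - {"dx": 0, "dy": 0, "dz": 0, "twist": 0, "jaw": -1}
    - {"dx": 0, "dy": 0, "dz": 0, "twist": 0, "jaw": -1}

```text
t: 12.18
eef_pos: [0.5921, 0.1891, 0.1114]
ee_rot: [-3.142, -0.0, -2.652]
force: [0.6, 0.3, -2.8]
width: 0.0515
gripper_force: 25.0
```

```bash
python3 go.py "[.5924,.1884,.111]"
```

```text
t 12.18 [0.5921 0.1891 0.1114] [-3.1416e+00 -1.0000e-04 -2.6519e+00] F [ 0.6  0.3 -2.8] w 0.051502742980640615
toolmove [ 0.     -0.0008  0.0004] yawerr 0.0001
in V 0.0251 0.0008
```

Request:
move_arm:
  increments:
    - {"dx": 0, "dy": 0, "dz": 0.0004, "twist": 0, "jaw": -1}
    - {"dx": -0.001, "dy": 0, "dz": 0, "twist": 0, "jaw": -1}
    - {"dx": -0.001, "dy": 0, "dz": 0, "twist": 0, "jaw": -1}
    - {"dx": 0, "dy": 0, "dz": 0, "twist": 0, "jaw": -1}
    - {"dx": 0, "dy": 0, "dz": 0, "twist": 0, "jaw": -1}

```text
t: 12.6
eef_pos: [0.5926, 0.1894, 0.1111]
ee_rot: [3.142, -0.003, -2.652]
force: [-5.3, -1.5, 1.4]
width: 0.0519
gripper_force: 25.0
```

Request:
move_arm:
  increments:
    - {"dx": -0.001, "dy": 0, "dz": 0, "twist": 0, "jaw": -1}
    - {"dx": -0.001, "dy": 0, "dz": 0, "twist": 0, "jaw": -1}
    - {"dx": 0, "dy": 0, "dz": 0, "twist": 0, "jaw": -1}
    - {"dx": 0, "dy": 0, "dz": 0, "twist": 0, "jaw": -1}
    - {"dx": 0, "dy": 0, "dz": 0, "twist": 0, "jaw": -1}

```text
t: 13.02
eef_pos: [0.5928, 0.1895, 0.1111]
ee_rot: [3.142, -0.006, -2.652]
force: [-10.3, -2.9, 7.1]
width: 0.0514
gripper_force: 25.0
```

Request:
move_arm:
  increments:
    - {"dx": -0.001, "dy": 0, "dz": -0.0004, "twist": 0, "jaw": -1}
    - {"dx": -0.001, "dy": 0, "dz": 0, "twist": 0, "jaw": -1}
    - {"dx": -0.001, "dy": 0, "dz": 0, "twist": 0, "jaw": -1}
    - {"dx": 0, "dy": 0, "dz": 0, "twist": 0, "jaw": -1}
    - {"dx": 0, "dy": 0, "dz": 0, "twist": 0, "jaw": -1}
    - {"dx": 0, "dy": 0, "dz": 0, "twist": 0, "jaw": -1}

```text
t: 13.52
eef_pos: [0.5931, 0.1896, 0.111]
ee_rot: [3.141, -0.011, -2.653]
force: [-20.0, -4.6, 13.5]
width: 0.0509
gripper_force: 25.0
```

```bash
python3 go.py "[.5924,.1884,.111]"
python3 - <<'E'
from h import *
f=arm.grab_frame("side");cv2.imwrite("pics/s5.png",np.clip(cv2.resize(f[260:390,140:290],None,fx=4,fy=4,interpolation=2)*1.8,0,255).astype(np.uint8))
E
```

```text
t 13.52 [0.5931 0.1896 0.111 ] [ 3.1414 -0.0113 -2.6528] F [-20.   -4.6  13.5] w 0.05088120187759282
toolmove [ 0.0012 -0.0007  0.0001] yawerr -0.0008
in V 0.0263 0.0008
```

View pics/s5.png

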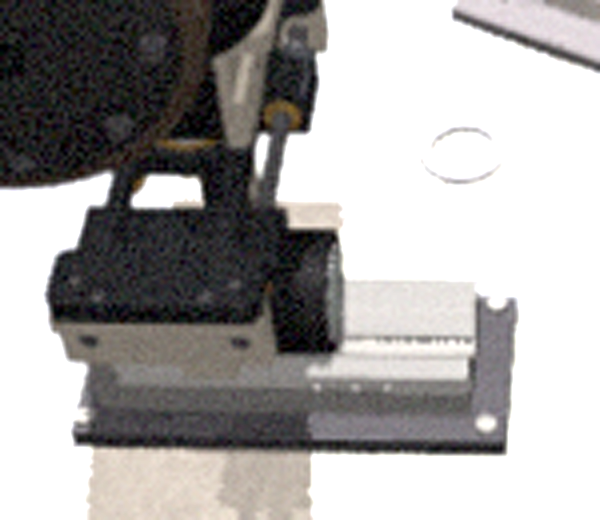

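The barrel is against the stop: 20 N along the V with no travel, at the expected x of 25 mm. I'll relax the preload, open, and lift.

Request:
move_arm:
  increments:
    - {"dx": 0.002, "dy": 0, "dz": 0, "twist": 0, "jaw": -1}
    - {"dx": 0.002, "dy": 0, "dz": 0, "twist": 0, "jaw": -1}
    - {"dx": 0, "dy": 0, "dz": 0, "twist": 0, "jaw": 0.3}
    - {"dx": 0, "dy": 0, "dz": 0, "twist": 0, "jaw": 0.5}
    - {"dx": 0, "dy": 0, "dz": 0, "twist": 0, "jaw": 0.8}
    - {"dx": 0, "dy": 0, "dz": 0, "twist": 0, "jaw": 0.8}
    - {"dx": 0, "dy": 0, "dz": 0, "twist": 0, "jaw": 0.8}
    - {"dx": 0, "dy": 0, "dz": 0, "twist": 0, "jaw": 0.8}

```text
t: 14.23
eef_pos: [0.5949, 0.1906, 0.1118]
ee_rot: [-3.142, 0.0, -2.652]
force: [0.8, -0.9, 0.1]
width: 0.0779
gripper_force: 0.0
```

Request:
move_arm:
  increments:
    - {"dx": 0, "dy": 0, "dz": -0.01, "twist": 0, "jaw": 0.8}
    - {"dx": 0, "dy": 0, "dz": -0.02, "twist": 0, "jaw": 0.8}
    - {"dx": 0, "dy": 0, "dz": -0.03, "twist": 0, "jaw": 0.8}
    - {"dx": 0, "dy": 0, "dz": -0.035, "twist": 0, "jaw": 0.8}
    - {"dx": 0, "dy": 0, "dz": -0.035, "twist": 0, "jaw": 0.8}
    - {"dx": 0, "dy": -0.035, "dz": 0, "twist": 0, "jaw": 0.8}
    - {"dx": 0, "dy": -0.035, "dz": 0, "twist": 0, "jaw": 0.8}
    - {"dx": 0, "dy": -0.035, "dz": 0, "twist": 0, "jaw": 0.8}
    - {"dx": 0, "dy": -0.035, "dz": 0, "twist": 0, "jaw": 0.8}
    - {"dx": 0, "dy": -0.035, "dz": 0, "twist": 0, "jaw": 0.8}
    - {"dx": 0, "dy": 0, "dz": 0, "twist": 0, "jaw": 0.8}

```text
t: 15.15
eef_pos: [0.6788, 0.0311, 0.2422]
ee_rot: [-3.14, -0.0, -2.655]
force: [-0.7, 1.0, 0.1]
width: 0.0789
gripper_force: 0.0
```

```bash
python3 go.py "[.5924,.1884,.111]"
python3 - <<'E'
from h import *
f=arm.grab_frame("side");g=arm.grab_frame("top")
a=cv2.resize(f[270:390,140:290],None,fx=3,fy=3,interpolation=2);b=cv2.resize(g[160:280,130:230],None,fx=3,fy=3,interpolation=2)
cv2.imwrite("pics/s6.png",np.clip(np.hstack([a,b])*1.8,0,255).astype(np.uint8))
k,q=np.cos(.4895),np.sin(.4895)
for c in("top","side"):
  for n in("lens_long","lens_short","lens_flanged"):
    for r in arm.pinpoint(c,n):
      P=r["position"]
      if P[2]>.045: d=np.array(P[:2])-[.5703,.1766];print(c,n,np.round(P,3),"V:",np.round([k*d[0]+q*d[1],-q*d[0]+k*d[1]],4),round(r["score"],2))
E
```

```text
t 15.15 [0.6788 0.0311 0.2422] [-3.1404e+00 -1.0000e-04 -2.6554e+00] F [-0.7  1.   0.1] w 0.07890882049900941
toolmove [0.0028 0.1796 0.1309] yawerr -0.0034
in V 0.0273 -0.1794
top lens_long [0.589 0.192 0.053] V: [0.0238 0.0049] 0.81
top lens_short [ 0.581 -0.208  0.052] V: [-0.1719 -0.3446] 0.61
top lens_flanged [ 0.582 -0.099  0.057] V: [-0.1193 -0.2487] 0.61
side lens_long [0.595 0.191 0.058] V: [0.0284 0.001 ] 0.77
side lens_short [ 0.582 -0.205  0.058] V: [-0.1695 -0.3423] 0.66
side lens_flanged [ 0.578 -0.089  0.054] V: [-0.1176 -0.238 ] 0.72
```

View pics/s6.png

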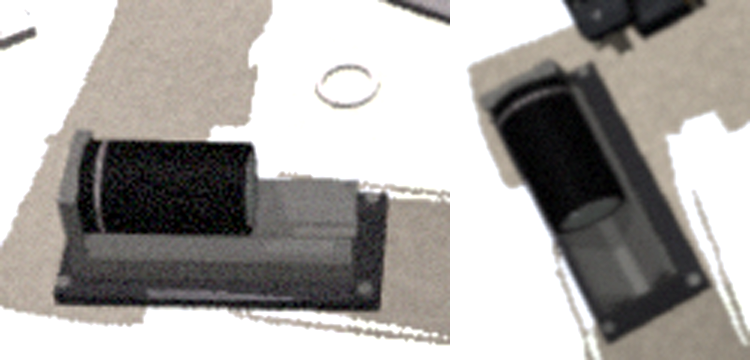

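The barrel lies level in the V, with its end flush against the stop at (85,185) in the side crop and (535,90) in the top part. The gripper is clear and the neighbours are unmoved, so I'm handing in.

```bash
python3 -c "
from station import arm
print(arm.job_done())"
```

```text
the job is handed in; nothing more can be done
None
```

The long plain barrel was laid in the V-block short of the stop, slid home against it and released, with the other two barrels left in the rack; I handed the job in at about 15 s, but the hand-in gave no verdict.

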